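Drive the stuck hinge pin out of a specimen stand

ROBOT

A 7-joint arm with a two-finger parallel gripper is mounted at the origin on the work surface. World frame = base frame: x ahead of the robot, y to its left, z up, the work surface at z = 0. Lengths are in m, angles in rad, forces in N, time in s.
With the tool pointing down it reaches from about 0.425 to 0.875 m from the base axis. Payload 4.7 kg.
Tool frame: the origin (TCP) lies at the very end of the fingers, on their centre line; the grasp point (between the pads) lies 19 mm behind it; z points along the fingers, y is the direction in which the jaws open and shut (so a half turn about z gives the same grasp; the last joint's range is limited). The gripper opens to 85 mm and grips with 20 to 120 N. Pads are 22 mm wide; open, the fingers measure 114 mm over their backs; the gripper's body (76 mm by 85 mm) begins 54 mm behind the grasp point. The pads swing forward as they close: fully open they stand 13 mm farther back than shut.
Start: joints at [-1.27, 0.321, -0.07, 1.45, 0.023, 1.371, -0.057], TCP at [0.184, 0.623, 0.231] pointing down, gripper open.
Joint ranges: [-2.86, 2.86], [-0.3, 2.09], [-1.38, 1.24], [0.06, 2.45], [-1.56, 4.7], [0.09, 2.05], [-2.69, 2.69]. Speed limits (rad/s): [2.57, 2.57, 3.14, 3.14, 3.14, 3.14, 3.14].

INTERFACE

Orientations are given as a unit quaternion [x, y, z, w].
In Python, from cell import * gives the robot as it stands. The module is installed in compiled form; this text tells all that it offers.
- The arm moves only by the shell command python3 -m jog 'ROWS' [FORCE]. ROWS is JSON, a list of rows, each an object of numbers: "dx", "dy", "dz": the shift along the tool's x, y, z in mm; "turn": the turn about the tool's z in rad; "grip": the opening, from 0 (shut) to 1 (fully open). In form: [{"dx": .., "dy": .., "dz": .., "turn": .., "grip": ..}, ...]. A call has 1 to 12 rows; each row is the pose to reach, as a shift and turn from the pose commanded when the call began, along the tool's axes at that moment; what a row does not reach only later rows make up. A row lasts 1/12 s, in which the tool goes at most 41.7 mm and 7.16 degrees, less where a joint would pass 70% of its speed; a pose out of reach is approached as far as the arm can. A call with a gripper value outside its range is refused whole. The fingers move at their own pace and stop on an object; FORCE is the grip in N (left out, the last holds). Time passes only in rows, so rows that repeat a pose let the fingers close. It gives the time, the measured TCP pose, the force and the opening at its end, in the units of the state.
- read_state(): the state, without advancing time (a new reading comes with each control period).
- capture(name): name is "scene" or "top"; returns a dict with "image" (420x560x3 uint8, red, green, blue), "fovy" (degrees; the focal length in pixels is half the picture's height over the tangent of half this angle, whatever the lens; pixels are square), "cx", "cy" (the principal point, pixels), "dist" ([k1, k2, p1, p2, k3] as OpenCV has them; the pictures are not rectified), "rvec" (rotation vector, rad) and "tvec" (3), from world to camera coordinates, as OpenCV has them. Camera axes: x right, y down, z forward; pixel columns grow to the right and rows downward; lengths in m; the calibration is good to about 2 mm. A picture is of the moment at which its call begins. There is no depth.
- job_done(): hands the job in, once; it reports no verdict.
Trained networks look in the newest picture that a camera, given by its name, has taken for a name from the list of things; names that differ only in an ending like _2 or _b are one class to them, and where a whole thing is asked for, a point or a joint stands for the part that bears it (a point fixed in the world has none). Each returns a list of dicts, best first, with "p" (0 to 1); they miss things now and then, are a little off and sometimes report something else, mostly with a low value. They report only what shows in the picture. A call takes as long as a camera call. They do not tell look-alikes from the thing itself.
- boxes_of(camera, label): "at" ([row, column] in pixels, amid what is visible of it).
- silhouettes(camera, label): "pixels" (420x560 bool, what is visible of it) and "at" ([row, column] in pixels, amid what is visible of it).
- landmark_of(camera, label): "at" ([row, column] in pixels: a listed point, or the origin of a listed thing).
The state is a dict: "t": time; "q": joint angles; "qvel": joint speeds; "effort": joint torques, N m; "tool_pos": TCP position; "tool_rot": TCP orientation; "force": force on the tool from outside, world axes, zero at the start; "torque": the same for the moment, N m; "finger_gap": opening from 0.0 (shut) to 1.0 (fully open).
Only numpy, scipy, OpenCV 4.12 (cv2) and the standard library are available. Lean on these libraries where they do the work, as an engineer would, in place of code of your own. Each camera call takes 0.05 s, during which the arm holds its last target.

TASK

The hinge pin of the grey specimen stand is stuck. Take the thin drift punch with the brass-coloured body from the wooden rack, feel for the pin's bore in the stand's carriage, and push the pin down with the punch until it is fully out against its stop, keeping the punch's force on the stand below 30 N all the time. Then stand the punch back in the rack hole it came from, without disturbing the other things on the table.

Things in the scene. Friction and masses are not known exactly. Their poses are not given: they have to be found in the camera images.
- stand: Grey bench stand fixed to the table: base 130 x 120 x 12 mm, two cheeks, and across them at 80 to 112 mm height a carriage, 50 mm (x) by 120 mm (y), layered steel, brass, steel, its top flat and bare. A brass arm with a clamped bone (top at 117 mm, over 100 mm from the bore) sticks out to +x. Origin: centre of the underside; x along the arm, y from cheek to cheek, z up.
- slot_mid (a point): Point of the stand in the plane of the carriage's top face (112 mm up), stand's axes. The mouth of the pin's bore, the only hole in that face, lies on the line through this point along the stand's y, at an unmeasured place up to 12 mm either side: the carriage is locked anywhere in its slot and does not yield. The arm points away in line with the bore.
- slot_end (a point): Point 12 mm from slot_mid to the stand's +y: the furthest place of the bore on that side. The bore is vertical, 10 mm in diameter (11 mm in the lower two layers), with a 1 mm chamfer at the mouth, and runs 32 mm down through the carriage.
- pin (a joint): Stuck copper-coloured pin, 8.4 mm thick, 20 mm head under the carriage, captive in the bore. Value in m: how far it is driven down. 0: fully in, upper end 6 mm below the carriage's top face (6 to 9 at the start); 0.026: fully out, at a hard stop (32 mm below). Moves stiffly at a push of 8 to 11 N and stays where left; at the stop the force rises sharply.
- punch: Drift punch upright in the rack, tip down, 0.14 to 0.24 kg: steel shank 7 mm in diameter, 55 mm long; above it a square brass-coloured body, 20 x 20 x 70 mm, flats square to its x and y. Origin: centre of the tip's end face; z up along the axis. In the rack the body's shoulder rests on the rack's top and the shank hangs in the hole, tip 5 mm above the table.
- fat_punch: A look-alike that stands in the rack's other hole: same sizes but a black body and a 10 mm shank, too thick for the bore. Origin: centre of the tip's end face, z up. A bystander.
- rack: Wooden tool rack fixed to the table, 60 mm (x) by 150 mm (y) by 60 mm high, with two vertical through holes of 13 mm (1.5 mm chamfer) on its centre line at y = -38 and +38 mm. Origin: centre of the underside, z up. Punch and fat punch start in either hole.
- long_bone: Long bone, 156 mm long, 27 mm high. Bystander; origin under its centre.
- jar: Jar, 56 mm in diameter, 75 mm high. Bystander; origin under its centre.
- marker: Marker pen, white with dark cap, 130 mm long, 15 mm high. Bystander; origin under its barrel.
- mug: White mug, 76 mm in diameter, 85 mm high, handle on its +y side. Bystander; origin under its centre.
- caliper: Caliper lying flat, 150 mm long, 13 mm high. Bystander; origin under its beam's centre.
- vertebra: Brown vertebra, about 75 x 70 x 22 mm. Bystander; origin under its round body.
Not all that is in view belongs to the job. What is shaped like the punch but green or orange is not meant.

How it is judged:
By the outcome, as a careful person would: the job done as asked, in the order asked, and still so for the second after the job is handed in, with the robot touching nothing.
It also fails if it takes over 69 s, if anything falls off the work surface, if the arm or the gripper's body presses on something with over 40 N, if the wrist force passes 120 N, or if a joint passes its speed limit or range.

## Working session

There is one attempt and no reset: what is moved stays moved. The work goes in short steps, Python scripts to look and compute and a shell command to move; the robot and the scene stay as the last step left them, time stands still between calls to the robot, and variables do not carry over. Pictures are saved under pics/ and viewed, and the job is handed in when it is done.

```bash
mkdir -p pics; ls; cat > h.py <<'E'
from cell import *
import numpy as np, cv2
def cam(n):
    c=capture(n); im=c["image"]; f=im.shape[0]/2/np.tan(np.radians(c["fovy"])/2)
    K=np.array([[f,0,c["cx"]],[0,f,c["cy"]],[0,0,1]]); return c,K
def ray(c,K,rc):
    p=cv2.undistortPoints(np.array([[[rc[1],rc[0]]]],float),K,np.array(c["dist"],float))[0,0]
    R=cv2.Rodrigues(np.array(c["rvec"],float))[0]; t=np.array(c["tvec"],float).ravel()
    return -R.T@t, R.T@np.array([p[0],p[1],1.])
def onz(c,K,rc,z):
    o,d=ray(c,K,rc); return o+d*(z-o[2])/d[2]
def proj(c,K,P):
    p=cv2.projectPoints(np.array(P,float).reshape(-1,1,3),np.array(c["rvec"],float),np.array(c["tvec"],float),K,np.array(c["dist"],float))[0].reshape(-1,2)
    return p[:,::-1]
def tri(rays):
    A=np.zeros((3,3));b=np.zeros(3)
    for o,d in rays:
        d=d/np.linalg.norm(d);M=np.eye(3)-np.outer(d,d);A+=M;b+=M@o
    x=np.linalg.solve(A,b); return x,[np.linalg.norm(np.cross(x-o,d/np.linalg.norm(d))) for o,d in rays]
E
python3 - <<'E'
from h import *
np.set_printoptions(precision=4,suppress=True)
C={n:cam(n) for n in("scene","top")}
for n,(c,K) in C.items():
    cv2.imwrite(f"pics/{n}0.png",c["image"][:,:,::-1]); print(n,ray(c,K,(210,280)))
for l in ["stand","slot_mid","slot_end","punch","fat_punch","rack"]:
    L={}
    for n in C:
        L[n]=landmark_of(n,l); print(l,n,[(np.round(d["at"],1),round(d["p"],2)) for d in L[n][:4]])
    if L["scene"] and L["top"]: print(tri([ray(*C[n],L[n][0]["at"]) for n in C]))
s=read_state();print(s)
E
```

```text
pics
scene (array([ 1.1409, -0.5118,  0.7921]), array([-0.56  ,  0.4761, -0.6782]))
top (array([0.337 , 0.0032, 1.2003]), array([ 0.1969, -0.0103, -0.9809]))
stand scene [(array([197.5, 332.3]), 0.59), (array([289.1, 104.8]), 0.29)]
stand top [(array([224. , 212.7]), 0.91)]
(array([0.5329, 0.1805, 0.0006]), [np.float64(0.00010741011987546745), np.float64(0.0001074101198753991)])
slot_mid scene [(array([162.6, 339.3]), 0.93)]
slot_mid top [(array([215.7, 205.2]), 0.7)]
(array([0.5362, 0.1848, 0.1126]), [np.float64(0.000626300740500258), np.float64(0.0006263007405003298)])
slot_end scene [(array([158.7, 343.7]), 0.78)]
slot_end top [(array([215. , 199.4]), 0.95), (array([223.8, 405.3]), 0.48), (array([196.9, 159.5]), 0.29)]
(array([0.5365, 0.1988, 0.1183]), [np.float64(0.00047132998523801215), np.float64(0.0004713299852381067)])
punch scene [(array([299.9, 216.5]), 0.84), (array([317.1, 190.9]), 0.61)]
punch top [(array([199. , 361.5]), 0.59), (array([227.4, 360.7]), 0.54), (array([196. , 379.9]), 0.43)]
(array([ 0.6181, -0.2376,  0.003 ]), [np.float64(0.005242469820574551), np.float64(0.005242469820574528)])
fat_punch scene []
fat_punch top [(array([229.3, 359.1]), 0.7), (array([235.9, 333.8]), 0.4)]
rack scene [(array([265.5, 202. ]), 0.84)]
rack top [(array([226.7, 345.6]), 0.76)]
(array([ 0.5299, -0.202 ,  0.0052]), [np.float64(0.0072941722053825745), np.float64(0.007294172205382471)])
{'t': 0.7, 'q': array([-1.2699,  0.321 , -0.0701,  1.4505,  0.0226,  1.3708, -0.0569]), 'qvel': array([-0.0009,  0.0004,  0.0005,  0.0002,  0.0002, -0.0003, -0.0016]), 'effort': array([ -0.0002, -49.3243,  -0.3811, -31.4503,   0.0134,   0.0016,
        -0.    ]), 'tool_pos': array([0.1839, 0.6234, 0.2314]), 'tool_rot': array([0.1429, 0.9897, 0.    , 0.    ]), 'force': array([ 0.6435, -0.287 , -0.3003]), 'torque': array([ 0.0136,  0.0324, -0.0113]), 'finger_gap': 0.9987732571279124}
```

View pics/scene0.png

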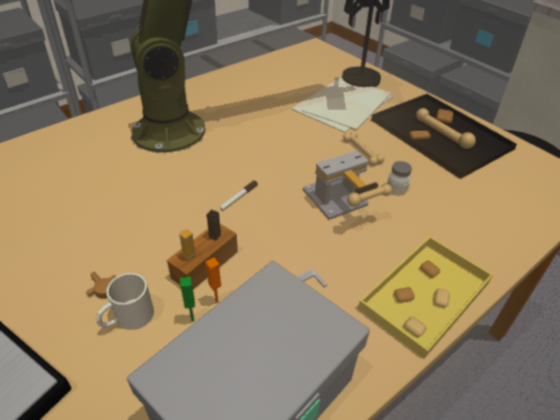

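View pics/top0.png

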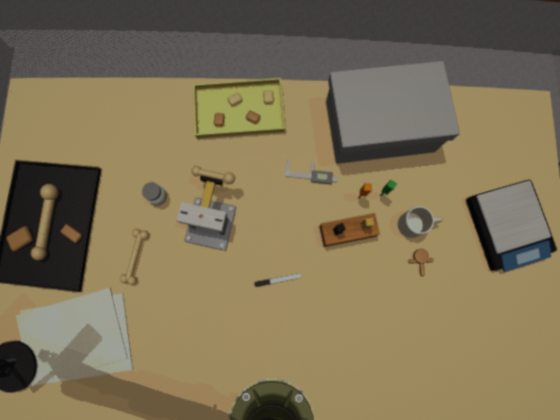

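The scene view shows the brass-bodied punch in the rack (about row 243, col 187), with the black fat punch at (222, 213). The green and orange look-alikes stand in front of the rack. In the top view the brass body is near (222, 369) and the black one near (229, 340). The stand's carriage is at (215, 203) in top.

```bash
python3 - <<'E'
from h import *
C={n:cam(n) for n in("scene","top")}
def crop(n,r0,r1,c0,c1,s,o):
    im=C[n][0]["image"][r0:r1,c0:c1,::-1]; return cv2.resize(im,None,fx=s,fy=s,interpolation=cv2.INTER_CUBIC)
a=crop("top",200,255,310,390,5,0);b=crop("top",190,255,170,250,5,0)
c=crop("scene",200,290,160,240,5,0);d=crop("scene",140,220,300,400,4,0)
h=max(a.shape[0],b.shape[0]);f=lambda i,h:np.vstack([i,np.zeros((h-i.shape[0],i.shape[1],3),np.uint8)])
cv2.imwrite("pics/ct.png",np.hstack([f(a,h),f(b,h)]));h=450
cv2.imwrite("pics/cs.png",np.hstack([f(c,h),f(d,h)]))
for n in C:
  for l in ["punch","fat_punch"]:
    for d in silhouettes(n,l)[:4]:
        m=d["pixels"]; print(n,l,round(d["p"],2),np.round(d["at"],1),m.sum(),C[n][0]["image"][m].mean(0).round())
E
```

```text
scene punch 0.91 [276.  213.4] 415 [144.  75.  13.]
scene punch 0.81 [243.7 189.3] 353 [125.  93.  39.]
scene punch 0.75 [292.  187.4] 377 [43. 92. 38.]
scene fat_punch 0.57 [221.9 211.6] 383 [70. 55. 37.]
scene fat_punch 0.54 [255.6 198.8] 1989 [116.  77.  36.]
top punch 0.62 [221.7 367.3] 131 [113.  87.  39.]
top punch 0.46 [188.6 367.2] 123 [118.  70.  23.]
top punch 0.42 [186.3 389.3] 117 [37. 78. 35.]
top fat_punch 0.66 [257.6 420.4] 301 [126.  94.  58.]
top fat_punch 0.65 [231.1 340.5] 118 [41. 30. 20.]
```

View pics/ct.png

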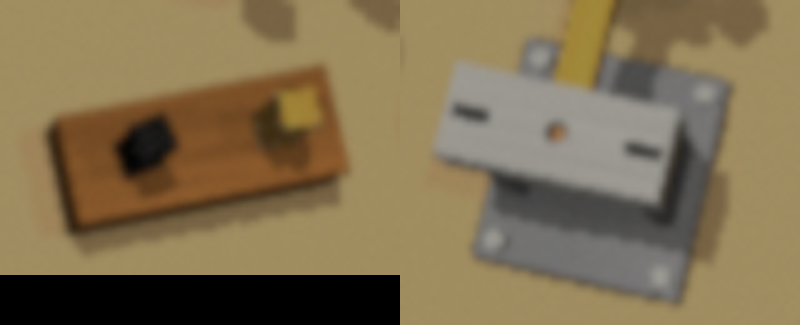

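View pics/cs.png

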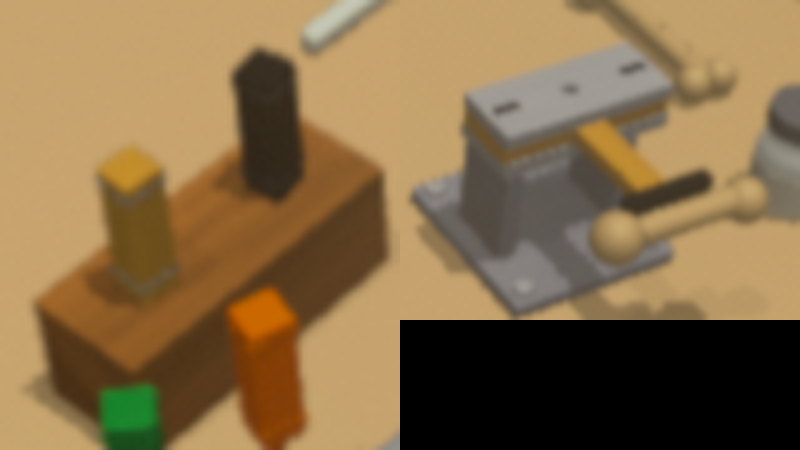

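```bash
python3 - <<'E'
from h import *
np.set_printoptions(precision=4,suppress=True)
C={n:cam(n) for n in("scene","top")}
def ct(u,v): return (200+v/5-.4,310+u/5-.4)
def cb(u,v): return (190+v/5-.4,170+(u-400)/5-.4)
def cs(u,v): return (200+v/5-.4,160+u/5-.4)
def cd(u,v): return (140+v/4-.4,300+(u-400)/4-.4)
for nm,n,rc,z in [("bore","top",cb(557,131),.112),("bore","scene",cd(570,89),.112),
 ("slotL","top",cb(471,112),.112),("slotR","top",cb(643,150),.112),("slotL","scene",cd(507,107),.112),("slotR","scene",cd(632,68),.112),
 ("punchtop","top",ct(299,108),.13),("punchtop","scene",cs(131,170),.13),
 ("pc","top",ct(276,92),.13),("pc","top",ct(316,84),.13),("pc","top",ct(322,125),.13),("pc","top",ct(283,132),.13),
 ("pc","scene",cs(97,170),.13),("pc","scene",cs(130,147),.13),("pc","scene",cs(163,166),.13),("pc","scene",cs(134,195),.13),
 ("rk","top",ct(57,122),.06),("rk","top",ct(323,68),.06),("rk","top",ct(348,172),.06),("rk","top",ct(76,226),.06),
 ("rk","scene",cs(37,303),.06),("rk","scene",cs(135,374),.06),("rk","scene",cs(383,172),.06),
 ]: print(nm,n,np.round(rc,1),onz(*C[n],rc,z))
print(tri([ray(*C["top"],cb(557,131)),ray(*C["scene"],cd(570,89))]))
print(tri([ray(*C["top"],ct(299,108)),ray(*C["scene"],cs(131,170))]))
# bore centroid
for n,(r,c) in {"top":(216,201),"scene":(162,342)}.items():
    g=C[n][0]["image"][r-3:r+4,c-3:c+4].astype(int).sum(2);print(g)
E
```

```text
bore top [215.8 201. ] [0.5353 0.1953 0.112 ]
bore scene [161.8 342.1] [0.5379 0.1936 0.112 ]
slotL top [212.  183.8] [0.5443 0.2405 0.112 ]
slotR top [219.6 218.2] [0.5265 0.1503 0.112 ]
slotL scene [166.4 326.4] [0.5277 0.1507 0.112 ]
slotR scene [156.6 357.6] [0.5457 0.2396 0.112 ]
punchtop top [221.2 369.4] [ 0.5286 -0.2357  0.13  ]
punchtop scene [233.6 185.8] [ 0.5339 -0.2375  0.13  ]
pc top [218.  364.8] [ 0.5366 -0.224   0.13  ]
pc top [216.4 372.8] [ 0.5412 -0.2446  0.13  ]
pc top [224.6 374. ] [ 0.5201 -0.2473  0.13  ]
pc top [226.  366.2] [ 0.5161 -0.2273  0.13  ]
pc scene [233.6 179. ] [ 0.5257 -0.2481  0.13  ]
pc scene [229.  185.6] [ 0.5226 -0.2312  0.13  ]
pc scene [232.8 192.2] [ 0.5397 -0.2264  0.13  ]
pc scene [238.6 186.4] [ 0.5464 -0.2436  0.13  ]
rk top [224. 321.] [ 0.5303 -0.12    0.06  ]
rk top [213.2 374.2] [ 0.5635 -0.2647  0.06  ]
rk top [234.  379.2] [ 0.5068 -0.2775  0.06  ]
rk top [244.8 324.8] [ 0.4742 -0.1306  0.06  ]
rk scene [260.2 167. ] [ 0.5124 -0.2788  0.06  ]
rk scene [274.4 186.6] [ 0.5697 -0.2662  0.06  ]
rk scene [234.  236.2] [ 0.5379 -0.1222  0.06  ]
(array([0.5358, 0.1958, 0.1098]), [np.float64(0.00014043618791577763), np.float64(0.00014043618791573158)])
(array([ 0.5296, -0.2362,  0.1257]), [np.float64(0.0005368338258935954), np.float64(0.0005368338258937524)])
[[455 446 432 426 436 449 451]
 [443 410 365 357 387 432 454]
 [422 353 292 308 341 402 448]
 [412 319 275 316 347 395 445]
 [419 349 318 349 375 413 446]
 [438 409 384 400 419 437 452]
 [448 441 435 437 445 451 453]]
[[462 461 461 457 461 464 464]
 [460 454 443 436 440 451 457]
 [453 423 390 371 382 415 452]
 [452 414 359 334 347 396 449]
 [462 441 410 396 403 428 457]
 [468 463 456 451 452 457 462]
 [467 465 463 464 463 464 467]]
```

```bash
python3 -m jog '[{"dx":-36,"dy":-17,"turn":0.09,"grip":0.6},{"dx":-73,"dy":-34,"turn":0.18,"grip":0.6},{"dx":-110,"dy":-51,"turn":0.27,"grip":0.6},{"dx":-147,"dy":-69,"turn":0.36,"grip":0.6},{"dx":-184,"dy":-86,"turn":0.45,"grip":0.6},{"dx":-221,"dy":-103,"turn":0.54,"grip":0.6},{"dx":-258,"dy":-120,"turn":0.63,"grip":0.6},{"dx":-295,"dy":-137,"turn":0.72,"grip":0.6},{"dx":-332,"dy":-154,"turn":0.81,"grip":0.6},{"dx":-369,"dy":-171,"turn":0.9,"grip":0.6},{"dx":-406,"dy":-189,"turn":0.98,"grip":0.6},{"dx":-442,"dy":-206,"turn":1.06,"grip":0.6}]' 60
cat >> h.py <<'E'
def delta(target):
    from scipy.spatial.transform import Rotation as R
    s=read_state(); r=R.from_quat(s["tool_rot"]); d=r.inv().apply(np.array(target)-s["tool_pos"])*1000
    return s,d,np.degrees(np.arctan2(*r.as_matrix()[[1,0],1]))
E
python3 - <<'E'
from h import *
s,d,a=delta([.5295,-.2362,.2])
print(s["tool_pos"],s["q"].round(2),d.round(1),a)
E
```

```text
[0.18392215 0.62346866 0.2313535 ] [-1.27  0.32 -0.07  1.45  0.02  1.37 -0.06] [-574.6 -726.8   31.3] 73.56774270218229invalid input at $[0]: expected keys dx, dy, dz, turn, grip
```

```bash
python3 -m jog '[{"dx":-36,"dy":-17,"dz":0,"turn":0.09,"grip":0.6},{"dx":-73,"dy":-34,"dz":0,"turn":0.18,"grip":0.6},{"dx":-110,"dy":-51,"dz":0,"turn":0.27,"grip":0.6},{"dx":-147,"dy":-69,"dz":0,"turn":0.36,"grip":0.6},{"dx":-184,"dy":-86,"dz":0,"turn":0.45,"grip":0.6},{"dx":-221,"dy":-103,"dz":0,"turn":0.54,"grip":0.6},{"dx":-258,"dy":-120,"dz":0,"turn":0.63,"grip":0.6},{"dx":-295,"dy":-137,"dz":0,"turn":0.72,"grip":0.6},{"dx":-332,"dy":-154,"dz":0,"turn":0.81,"grip":0.6},{"dx":-369,"dy":-171,"dz":0,"turn":0.9,"grip":0.6},{"dx":-406,"dy":-189,"dz":0,"turn":0.98,"grip":0.6},{"dx":-442,"dy":-206,"dz":0,"turn":1.06,"grip":0.6}]' 60
python3 - <<'E'
from h import *
s,d,a=delta([.5295,-.2362,.2])
print(s["tool_pos"],s["q"].round(2),d.round(1),a)
E
```

```text
t: 2.1
tool_pos: [0.551, 0.2991, 0.2317]
tool_rot: [0.625, 0.78, 0.0, 0.0]
force: [0.9, 0.8, -0.1]
finger_gap: 0.596
[0.5509817  0.2991066  0.23171458] [-0.8   0.27  0.32  1.53 -0.09  1.36 -0.25] [-517.7 -137.7   31.5] 12.595929341417515
```

```bash
python3 -m jog '[{"dx":-37,"dy":-10,"dz":0,"turn":0,"grip":0.6},{"dx":-76,"dy":-20,"dz":0,"turn":0,"grip":0.6},{"dx":-116,"dy":-31,"dz":0,"turn":0,"grip":0.6},{"dx":-156,"dy":-41,"dz":0,"turn":0,"grip":0.6},{"dx":-196,"dy":-52,"dz":0,"turn":0,"grip":0.6},{"dx":-236,"dy":-63,"dz":0,"turn":0,"grip":0.6},{"dx":-276,"dy":-73,"dz":0,"turn":0,"grip":0.6},{"dx":-316,"dy":-84,"dz":0,"turn":0,"grip":0.6},{"dx":-356,"dy":-95,"dz":0,"turn":0,"grip":0.6},{"dx":-396,"dy":-105,"dz":0,"turn":0,"grip":0.6},{"dx":-434,"dy":-115,"dz":0,"turn":0,"grip":0.6},{"dx":-460,"dy":-122,"dz":0,"turn":0,"grip":0.6}]'
python3 - <<'E'
from h import *
s,d,a=delta([.5295,-.2362,.2])
print(s["tool_pos"],s["q"].round(2),d.round(1),a)
C={n:cam(n) for n in("scene","top")}
for n in C: cv2.imwrite(f"pics/{n}1.png",C[n][0]["image"][:,:,::-1])
E
```

```text
t: 3.1
tool_pos: [0.5318, -0.1795, 0.2319]
tool_rot: [0.625, 0.78, -0.0, 0.001]
force: [0.5, 0.2, 0.3]
finger_gap: 0.602
[ 0.53178917 -0.17949614  0.23194999] [-0.32  0.14  0.66  1.7  -0.09  1.33  0.58] [-54.8 -14.6  32. ] 12.599377408565168
```

View pics/scene1.png

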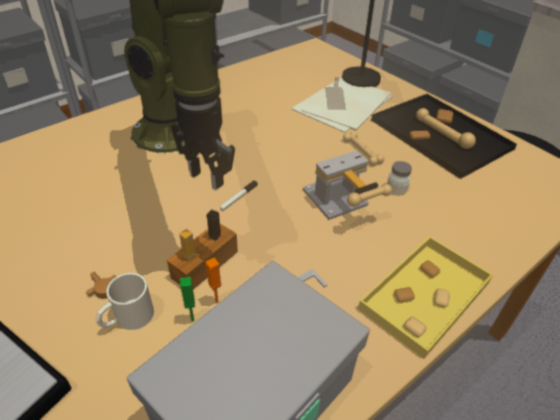

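The gripper hangs at about (row 165, col 208), clear above the rack. I'll go over the punch and check there.

```bash
python3 -m jog '[{"dx":-28,"dy":-7,"dz":12,"turn":0,"grip":0.6},{"dx":-55,"dy":-14,"dz":30,"turn":0,"grip":0.6},{"dx":-55,"dy":-14,"dz":60,"turn":0,"grip":0.6},{"dx":-55,"dy":-14,"dz":85,"turn":0,"grip":0.6},{"dx":-55,"dy":-14,"dz":90,"turn":0,"grip":0.6},{"dx":-55,"dy":-14,"dz":90,"turn":0,"grip":0.6}]'
python3 - <<'E'
from h import *
s,d,a=delta([.5295,-.2362,.088])
print(s["tool_pos"],s["q"].round(2),d.round(1),a)
C={n:cam(n) for n in("scene","top")}
t=s["tool_pos"]
for n in C: 
    p=proj(*C[n],[t,[.53,-.2362,.13]]); print(n,p)
a=C["top"][0]["image"][180:270,310:400,::-1];b=C["scene"][0]["image"][180:300,140:260,::-1]
f=lambda i:cv2.resize(i,(400,400),interpolation=cv2.INTER_CUBIC)
cv2.imwrite("pics/c2.png",np.hstack([f(a),f(b)]))
E
```

```text
t: 3.7
tool_pos: [0.5304, -0.2298, 0.1396]
tool_rot: [0.623, 0.782, -0.001, -0.002]
force: [0.2, -0.7, 0.5]
finger_gap: 0.602
[ 0.53044939 -0.2298398   0.13956182] [-0.22  0.27  0.68  1.77 -0.19  1.17  0.74] [-6.1 -2.2 51.6] 12.909262109549083
scene [[227.50390148 187.7131029 ]
 [232.18962852 185.35206236]]
top [[219.77319881 367.92646438]
 [220.66389121 369.60240932]]
```

View pics/c2.png

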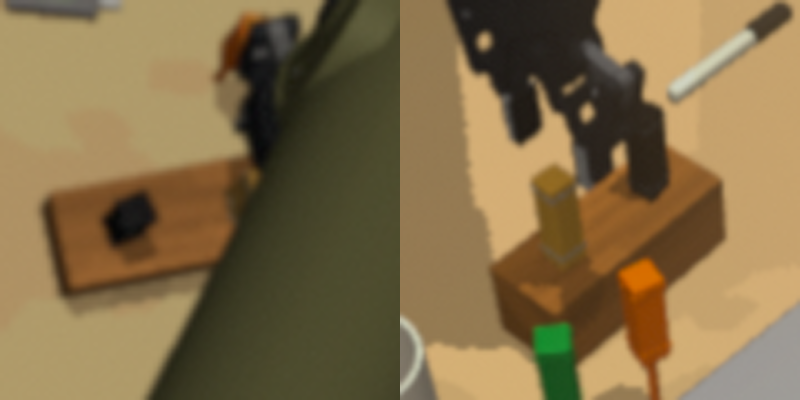

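The fingers straddle the brass body (its top at crop (553, 178), the TCP projecting to (559, 158)), so the remaining shift is small. Go down and close.

```bash
python3 -m jog '[{"dx":-6,"dy":-1,"dz":0,"turn":0,"grip":0.6},{"dx":-6,"dy":-1,"dz":0,"turn":0,"grip":0.6},{"dx":-6,"dy":-1,"dz":15,"turn":0,"grip":0.6},{"dx":-6,"dy":-1,"dz":35,"turn":0,"grip":0.6},{"dx":-6,"dy":-1,"dz":48,"turn":0,"grip":0.6},{"dx":-6,"dy":-1,"dz":48,"turn":0,"grip":0.6},{"dx":-6,"dy":-1,"dz":48,"turn":0,"grip":0.6}]'
python3 - <<'E'
from h import *
s,d,a=delta([.5305,-.2362,.088])
print(s["tool_pos"],s["q"].round(2),d.round(1),a,s["force"])
C={n:cam(n) for n in("scene","top")}
b=C["scene"][0]["image"][180:300,140:260,::-1]
cv2.imwrite("pics/c3.png",cv2.resize(b,(600,600),interpolation=cv2.INTER_CUBIC))
E
```

```text
t: 4.38
tool_pos: [0.5316, -0.2376, 0.0933]
tool_rot: [0.624, 0.782, -0.0, -0.0]
force: [0.1, -0.6, 0.2]
finger_gap: 0.598
[ 0.53158037 -0.2376016   0.0933262 ] [-0.19  0.33  0.67  1.81 -0.23  1.08  0.79] [ 1.6 -0.7  5.3] 12.827433261486203 [ 0.09456226 -0.5597118   0.20587708]
```

View pics/c3.png

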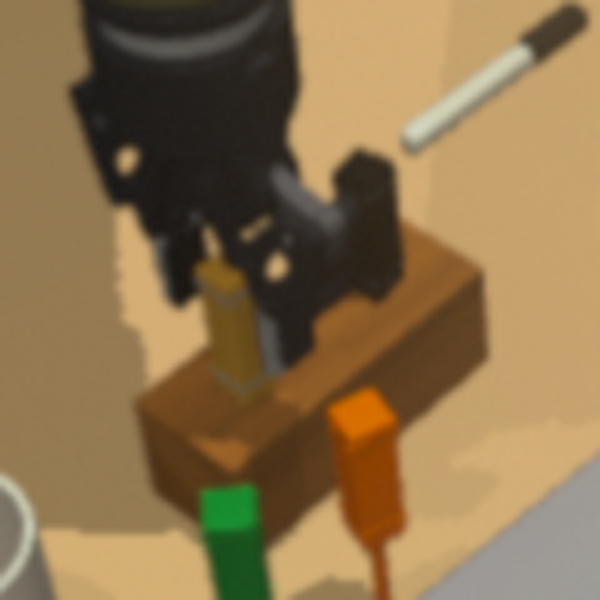

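The fingers straddle the brass body, which is between the finger tips at crop (180, 290) and (290, 340). The fat punch is clear. Closing now with 60 N.

```bash
python3 -m jog '[{"dx":0,"dy":0,"dz":4,"turn":0,"grip":0.4},{"dx":0,"dy":0,"dz":4,"turn":0,"grip":0.15},{"dx":0,"dy":0,"dz":4,"turn":0,"grip":0.15},{"dx":0,"dy":0,"dz":4,"turn":0,"grip":0.15},{"dx":0,"dy":0,"dz":4,"turn":0,"grip":0.1},{"dx":0,"dy":0,"dz":4,"turn":0,"grip":0.1}]' 80
python3 - <<'E'
from h import *
s,d,a=delta([.5305,-.2362,.088])
print(s["tool_pos"],a,s["force"],s["torque"],s["finger_gap"])
C={n:cam(n) for n in("scene","top")}
b=C["scene"][0]["image"][180:300,140:260,::-1]
cv2.imwrite("pics/c4.png",cv2.resize(b,(600,600),interpolation=cv2.INTER_CUBIC))
E
```

```text
t: 4.98
tool_pos: [0.5318, -0.2377, 0.0896]
tool_rot: [0.624, 0.782, 0.0, 0.0]
force: [-0.8, 0.1, 1.1]
finger_gap: 0.223
[ 0.53180803 -0.23765192  0.08960521] 12.834198591900678 [-0.78114674  0.11838625  1.14047413] [-0.03461603  0.12159869  0.03437625] 0.22339980771669418
```

View pics/c4.png

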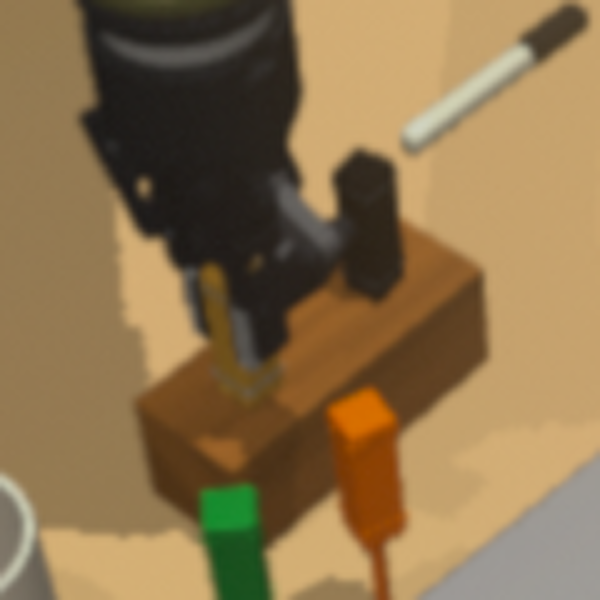

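```bash
python3 -m jog '[{"dx":0,"dy":0,"dz":-6,"turn":0,"grip":0.1},{"dx":0,"dy":0,"dz":-16,"turn":0,"grip":0.1},{"dx":0,"dy":0,"dz":-30,"turn":0,"grip":0.1},{"dx":0,"dy":0,"dz":-48,"turn":0,"grip":0.1},{"dx":0,"dy":0,"dz":-68,"turn":0,"grip":0.1},{"dx":0,"dy":0,"dz":-90,"turn":0,"grip":0.1},{"dx":0,"dy":0,"dz":-112,"turn":0,"grip":0.1},{"dx":0,"dy":0,"dz":-130,"turn":0,"grip":0.1},{"dx":0,"dy":0,"dz":-142,"turn":0,"grip":0.1},{"dx":0,"dy":0,"dz":-145,"turn":0,"grip":0.1},{"dx":0,"dy":0,"dz":-145,"turn":0,"grip":0.1},{"dx":0,"dy":0,"dz":-145,"turn":0,"grip":0.1}]'
python3 - <<'E'
from h import *
s,d,a=delta([.5358,.1955,.235])
print(s["tool_pos"],a,d.round(1),s["force"],s["torque"],s["finger_gap"])
C={n:cam(n) for n in("scene","top")}
b=C["scene"][0]["image"][130:280,120:270,::-1]
cv2.imwrite("pics/c5.png",cv2.resize(b,(600,600),interpolation=cv2.INTER_CUBIC))
p=proj(*C["scene"],s["tool_pos"]+np.array([[0,0,-.0846],[0,0,-.03]]));print(p,(p-[130,120])*4)
E
```

```text
t: 6.08
tool_pos: [0.5313, -0.2373, 0.2334]
tool_rot: [0.624, 0.782, -0.0, -0.001]
force: [0.4, 0.6, -2.3]
finger_gap: 0.229
[ 0.53128024 -0.23726979  0.23343854] 12.833515733274194 [421.  100.5  -1.3] [ 0.3803307   0.61189612 -2.3208367 ] [ 0.00443697  0.02191275 -0.03826334] 0.22923220735997799
[[226.00992123 184.11542802]
 [205.23553634 180.7598817 ]] [[384.0396849  256.46171209]
 [300.94214536 243.03952681]]
```

View pics/c5.png

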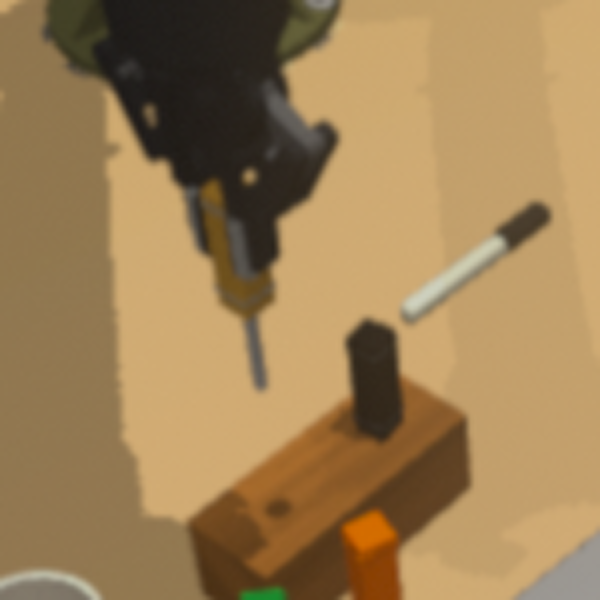

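The punch is lifted upright in the fingers: its tip is at crop (261, 388), against a predicted (256, 384), and the hole it left is visible at (278, 508). Over to the stand.

```bash
python3 -m jog '[{"dx":15,"dy":4,"dz":-4,"turn":0,"grip":0.1},{"dx":45,"dy":11,"dz":-6,"turn":0,"grip":0.1},{"dx":84,"dy":20,"dz":-6,"turn":0,"grip":0.1},{"dx":124,"dy":30,"dz":-6,"turn":0,"grip":0.1},{"dx":164,"dy":39,"dz":-6,"turn":0,"grip":0.1},{"dx":204,"dy":49,"dz":-6,"turn":0,"grip":0.1},{"dx":244,"dy":58,"dz":-6,"turn":0,"grip":0.1},{"dx":284,"dy":68,"dz":-6,"turn":0,"grip":0.1},{"dx":324,"dy":77,"dz":-6,"turn":0,"grip":0.1},{"dx":362,"dy":86,"dz":-6,"turn":0,"grip":0.1},{"dx":395,"dy":94,"dz":-6,"turn":0,"grip":0.1},{"dx":415,"dy":99,"dz":-6,"turn":0,"grip":0.1}]'
python3 -m jog '[{"dx":4,"dy":1,"dz":0,"turn":0,"grip":0.1},{"dx":4,"dy":1,"dz":0,"turn":0,"grip":0.1},{"dx":4,"dy":1,"dz":0,"turn":0,"grip":0.1}]'
python3 - <<'E'
from h import *
s,d,a=delta([.5358,.1955,.2])
print(s["tool_pos"],a,d.round(1),s["force"],s["torque"],s["finger_gap"])
C={n:cam(n) for n in("scene","top")}
b=C["scene"][0]["image"][100:220,280:400,::-1]
a=C["top"][0]["image"][170:260,150:240,::-1]
f=lambda i:cv2.resize(i,(400,400),interpolation=cv2.INTER_CUBIC)
cv2.imwrite("pics/c6.png",np.hstack([f(a),f(b)]))
p=proj(*C["scene"],s["tool_pos"]+np.array([[0,0,-.0846]]));print(p,(p-[100,280])*400/120)
E
```

```text
t: 7.18
tool_pos: [0.5344, 0.1944, 0.2387]
tool_rot: [0.621, 0.783, -0.0, -0.001]
force: [-0.8, 0.1, -1.0]
finger_gap: 0.221
t: 7.43
tool_pos: [0.536, 0.1918, 0.2394]
tool_rot: [0.624, 0.781, -0.001, 0.0]
force: [0.1, -0.4, -1.6]
finger_gap: 0.225
[0.53602128 0.19182238 0.23938544] 12.787318491951197 [ 3.7  0.7 39.4] [ 0.14615267 -0.3790227  -1.57125882] [-0.11696365 -0.00478624  0.01635682] 0.22478142089002207
[[147.23599466 343.03071242]] [[157.45331555 210.10237473]]
```

View pics/c6.png

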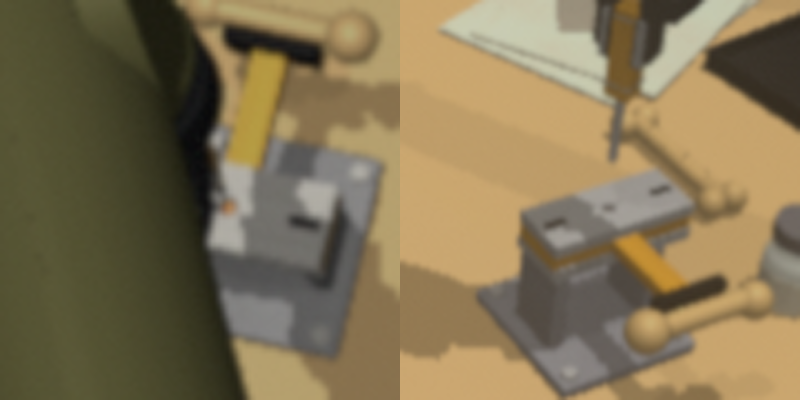

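```bash
python3 - <<'E'
from h import *
np.set_printoptions(precision=4,suppress=True)
C={n:cam(n) for n in("scene",)}
im=C["scene"][0]["image"]
g=im.astype(int).sum(2)
print(g[158:166,337:348]); print(g[138:152,338:350])
c=C["scene"]
# tip
print("tip",onz(*c,(147.0,343.8),.1548), "bore",onz(*c,(161.8,342.1),.112))
# shank line
b=im[125:170,320:365,::-1]
cv2.imwrite("pics/c7.png",cv2.resize(b,(720,720),interpolation=cv2.INTER_CUBIC)[:600])
E
```

```text
[[473 472 470 471 469 471 467 462 451 447 446]
 [471 469 470 469 471 470 468 462 451 446 447]
 [459 465 468 461 451 445 445 445 449 451 454]
 [417 432 453 432 397 378 386 413 448 461 464]
 [381 411 444 419 367 339 348 398 456 470 473]
 [398 423 447 441 417 401 407 434 464 473 474]
 [393 406 415 431 452 461 461 466 471 474 474]
 [359 361 368 394 444 462 471 473 475 472 474]]
[[475 474 473 458 419 333 286 288 319 357 369 355]
 [475 473 459 429 390 325 286 282 292 315 320 310]
 [475 471 447 389 346 300 283 277 273 282 285 279]
 [476 473 454 406 349 300 283 277 273 278 282 293]
 [475 475 469 445 384 311 290 303 312 319 323 327]
 [475 474 473 462 410 322 303 340 384 397 396 383]
 [475 475 474 458 405 322 312 374 439 457 457 438]
 [475 475 473 450 388 313 316 384 453 472 475 466]
 [473 475 470 445 378 310 323 392 456 473 475 473]
 [464 470 469 442 378 324 345 412 462 475 475 473]
 [455 460 458 448 410 374 394 441 468 474 475 475]
 [449 451 449 450 441 425 433 460 472 475 475 472]
 [448 449 445 446 447 445 449 458 465 470 470 473]
 [448 448 448 449 447 446 448 449 455 460 461 466]]
tip [0.5365 0.194  0.1548] bore [0.5377 0.1938 0.112 ]
```

View pics/c7.png

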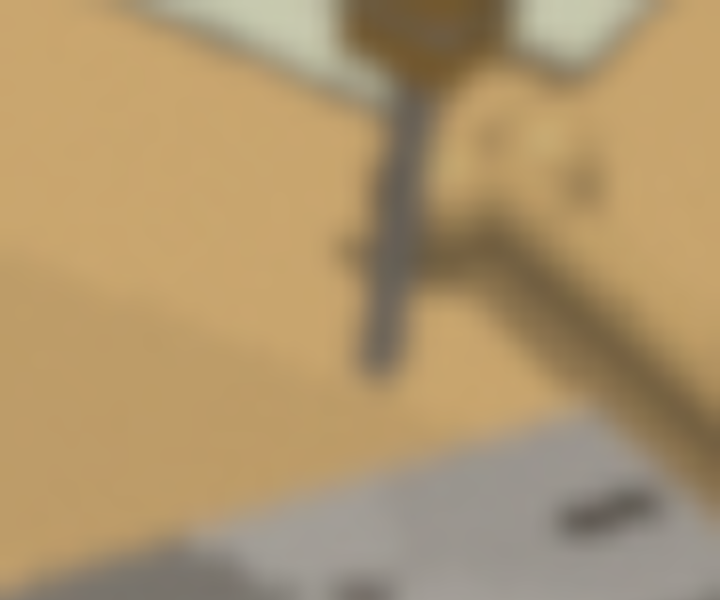

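```bash
python3 - <<'E'
from h import *
np.set_printoptions(precision=4,suppress=True)
c=cam("scene")
print("tip",onz(*c,(147.5,343.1),.1548), "bore",onz(*c,(162.0,342.3),.112))
s,d,a=delta([.5372,.1941,.2]); print(s["tool_pos"],d)
E
```

```text
tip [0.5369 0.1912 0.1548] bore [0.5386 0.1936 0.112 ]
[0.5365 0.1912 0.2404] [ 2.6648  1.3072 40.3656]
```

```bash
python3 -m jog '[{"dx":2.5,"dy":1.5,"dz":5,"turn":0,"grip":0.1},{"dx":2.5,"dy":1.5,"dz":15,"turn":0,"grip":0.1},{"dx":2.5,"dy":1.5,"dz":25,"turn":0,"grip":0.1},{"dx":2.5,"dy":1.5,"dz":30,"turn":0,"grip":0.1},{"dx":2.5,"dy":1.5,"dz":33,"turn":0,"grip":0.1},{"dx":2.5,"dy":1.5,"dz":33,"turn":0,"grip":0.1},{"dx":2.5,"dy":1.5,"dz":33,"turn":0,"grip":0.1}]' 110
python3 - <<'E'
from h import *
s,d,a=delta([.5375,.1940,.1966])
print(s["tool_pos"],a,d.round(1),s["force"],s["torque"],s["finger_gap"])
C={n:cam(n) for n in("scene","top")}
im=C["scene"][0]["image"]
b=im[135:180,320:365,::-1]
cv2.imwrite("pics/c8.png",cv2.resize(b,(600,600),interpolation=cv2.INTER_CUBIC))
p=proj(*C["scene"],s["tool_pos"]+np.array([[0,0,-.0846]]));print(p,(p-[135,320])*600/45)
E
```

```text
t: 8.22
tool_pos: [0.537, 0.1959, 0.2072]
tool_rot: [0.624, 0.782, -0.0, -0.0]
force: [0.4, 0.1, -1.8]
finger_gap: 0.215
[0.53704285 0.19591255 0.20716923] 12.83583978024852 [-2.   0.  10.6] [ 0.37099417  0.05568494 -1.83441884] [-0.02366401 -0.03358462 -0.05004684] 0.2152757688429984
[[157.82883698 343.02697464]] [[304.38449301 307.02632847]]
```

View pics/c8.png

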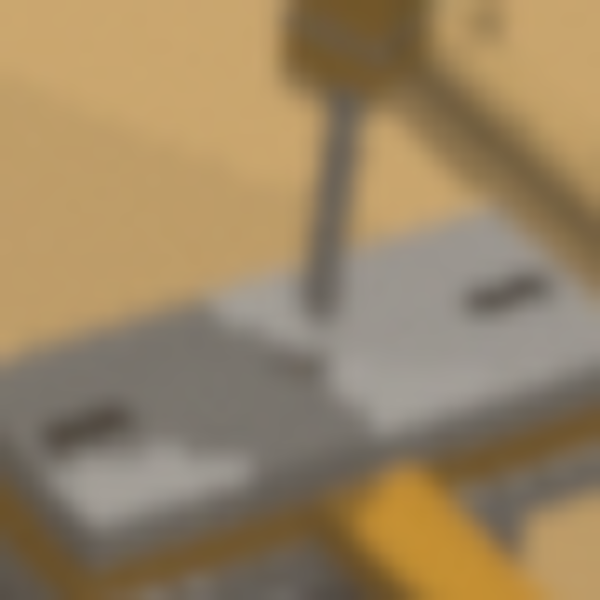

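```bash
python3 - <<'E'
from h import *
np.set_printoptions(precision=4,suppress=True)
c=cam("scene");z=read_state()["tool_pos"][2]-.0846
t=onz(*c,(157.6,343.4),z);b=onz(*c,(161.9,342.3),.112);print(t,b,b-t)
im=c[0]["image"].astype(int).sum(2);print(im[154:165,338:349])
s,d,a=delta(read_state()["tool_pos"]+[b[0]-t[0],b[1]-t[1],0]);print(s["tool_pos"],d)
E
```

```text
[0.5375 0.1966 0.1233] [0.5383 0.1939 0.112 ] [ 0.0007 -0.0027 -0.0113]
[[451 451 452 448 412 331 298 333 400 438 446]
 [458 459 462 455 412 327 301 342 410 442 447]
 [466 467 470 459 411 325 305 356 423 445 447]
 [473 473 471 457 408 328 315 370 429 447 448]
 [459 464 468 459 422 364 354 393 437 448 450]
 [414 428 451 459 448 422 407 425 443 447 447]
 [365 376 403 422 434 434 431 442 451 452 449]
 [346 346 345 352 367 383 407 446 461 460 455]
 [343 340 325 319 315 329 384 450 472 471 467]
 [346 343 337 330 321 331 382 448 474 476 473]
 [349 348 346 343 340 343 370 419 454 467 474]]
[0.5374 0.1961 0.2079] [-2.8042  0.1273 -0.0005]
```

```bash
python3 -m jog '[{"dx":-1.2,"dy":0,"dz":2,"turn":0,"grip":0.1},{"dx":-2.3,"dy":0,"dz":4,"turn":0,"grip":0.1},{"dx":-2.3,"dy":0,"dz":7,"turn":0,"grip":0.1},{"dx":-2.3,"dy":0,"dz":7,"turn":0,"grip":0.1},{"dx":-2.3,"dy":0,"dz":7,"turn":0,"grip":0.1}]'
python3 -m jog '[{"dx":0,"dy":0,"dz":1,"turn":0,"grip":0.1},{"dx":0,"dy":0,"dz":1,"turn":0,"grip":0.1},{"dx":0,"dy":0,"dz":2,"turn":0,"grip":0.1},{"dx":0,"dy":0,"dz":2,"turn":0,"grip":0.1}]'
python3 -m jog '[{"dx":0,"dy":0,"dz":1,"turn":0,"grip":0.1},{"dx":0,"dy":0,"dz":1,"turn":0,"grip":0.1}]'
python3 -m jog '[{"dx":0,"dy":0,"dz":1,"turn":0,"grip":0.1},{"dx":0,"dy":0,"dz":1,"turn":0,"grip":0.1}]'
```

```text
t: 8.78
tool_pos: [0.5374, 0.1936, 0.2]
tool_rot: [0.624, 0.782, -0.0, -0.0]
force: [-0.4, 0.4, -1.8]
finger_gap: 0.219
t: 9.12
tool_pos: [0.5375, 0.1937, 0.1982]
tool_rot: [0.624, 0.782, -0.0, -0.0]
force: [-0.8, -0.2, -2.2]
finger_gap: 0.22
t: 9.28
tool_pos: [0.5375, 0.1937, 0.1972]
tool_rot: [0.624, 0.782, -0.0, -0.0]
force: [-0.1, -0.1, -2.6]
finger_gap: 0.219
t: 9.45
tool_pos: [0.5376, 0.1938, 0.1963]
tool_rot: [0.624, 0.782, 0.0, 0.0]
force: [-0.5, 0.6, -1.2]
finger_gap: 0.223
```

```bash
python3 -m jog '[{"dx":0,"dy":0,"dz":0.7,"turn":0,"grip":0.1},{"dx":0,"dy":0,"dz":0.7,"turn":0,"grip":0.1}]'
python3 -m jog '[{"dx":0,"dy":0,"dz":0.7,"turn":0,"grip":0.1},{"dx":0,"dy":0,"dz":0.7,"turn":0,"grip":0.1}]'
```

```text
t: 9.62
tool_pos: [0.5374, 0.1939, 0.1956]
tool_rot: [0.624, 0.782, 0.0, -0.0]
force: [-1.2, 1.1, -0.9]
finger_gap: 0.221
t: 9.78
tool_pos: [0.5373, 0.1938, 0.1947]
tool_rot: [0.624, 0.782, -0.0, -0.0]
force: [-0.8, -0.1, -2.1]
finger_gap: 0.222
```

```bash
python3 - <<'E'
from h import *
c=cam("scene")
b=c[0]["image"][135:180,320:365,::-1]
cv2.imwrite("pics/c9.png",cv2.resize(b,(600,600),interpolation=cv2.INTER_CUBIC))
E
```

```text
(no output)
```

View pics/c9.png

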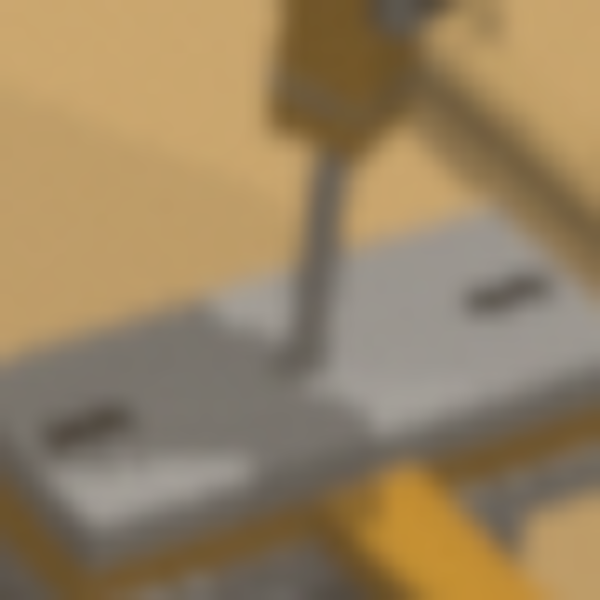

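The shank's end is now at the bore's place (crop (303, 365)) with no contact force, about 2 mm below the face. I'll go on in small steps.

```bash
for i in 1; do :; done
python3 -m jog '[{"dx":0,"dy":0,"dz":0.7,"turn":0,"grip":0.1},{"dx":0,"dy":0,"dz":0.7,"turn":0,"grip":0.1}]'
python3 -m jog '[{"dx":0,"dy":0,"dz":0.7,"turn":0,"grip":0.1},{"dx":0,"dy":0,"dz":0.7,"turn":0,"grip":0.1}]'
python3 -m jog '[{"dx":0,"dy":0,"dz":0.7,"turn":0,"grip":0.1},{"dx":0,"dy":0,"dz":0.7,"turn":0,"grip":0.1}]'
```

```text
t: 10.0
tool_pos: [0.5374, 0.1938, 0.194]
tool_rot: [0.624, 0.782, -0.0, -0.0]
force: [-0.5, 1.0, -2.1]
finger_gap: 0.219
t: 10.17
tool_pos: [0.5374, 0.1938, 0.1934]
tool_rot: [0.624, 0.782, -0.0, -0.0]
force: [-0.8, 0.7, -1.7]
finger_gap: 0.223
t: 10.33
tool_pos: [0.5374, 0.1938, 0.1927]
tool_rot: [0.624, 0.782, -0.0, -0.0]
force: [-1.6, -0.2, -2.1]
finger_gap: 0.222
```

```bash

python3 -m jog '[{"dx":0,"dy":0,"dz":0.7,"turn":0,"grip":0.1},{"dx":0,"dy":0,"dz":1.0,"turn":0,"grip":0.1}]'
python3 -m jog '[{"dx":0,"dy":0,"dz":0.7,"turn":0,"grip":0.1},{"dx":0,"dy":0,"dz":1.0,"turn":0,"grip":0.1}]'
python3 -m jog '[{"dx":0,"dy":0,"dz":0.7,"turn":0,"grip":0.1},{"dx":0,"dy":0,"dz":1.0,"turn":0,"grip":0.1}]'
python3 -m jog '[{"dx":0,"dy":0,"dz":0.7,"turn":0,"grip":0.1},{"dx":0,"dy":0,"dz":1.0,"turn":0,"grip":0.1}]'
```

```text
t: 10.5
tool_pos: [0.5374, 0.1938, 0.1918]
tool_rot: [0.624, 0.782, -0.0, -0.0]
force: [-1.3, 0.5, 0.1]
finger_gap: 0.217
t: 10.67
tool_pos: [0.5374, 0.1938, 0.1907]
tool_rot: [0.624, 0.782, -0.0, -0.0]
force: [-2.8, 0.6, -0.5]
finger_gap: 0.218
t: 10.83
tool_pos: [0.5375, 0.1938, 0.1902]
tool_rot: [0.624, 0.782, 0.0, -0.0]
force: [-3.7, -0.4, 2.3]
finger_gap: 0.215
t: 11.0
tool_pos: [0.5376, 0.1938, 0.1901]
tool_rot: [0.624, 0.782, 0.0, -0.0]
force: [-4.8, -0.3, 7.9]
finger_gap: 0.212
```

```bash

python3 -m jog '[{"dx":0,"dy":-0.5,"dz":0,"turn":0,"grip":0.1},{"dx":0,"dy":-1,"dz":0,"turn":0,"grip":0.1},{"dx":0,"dy":-1,"dz":0,"turn":0,"grip":0.1}]'
python3 -m jog '[{"dx":0,"dy":0,"dz":0.3,"turn":0,"grip":0.1},{"dx":0,"dy":0,"dz":0.3,"turn":0,"grip":0.1}]'
```

```text
t: 11.25
tool_pos: [0.5373, 0.1937, 0.1901]
tool_rot: [0.624, 0.782, 0.001, 0.0]
force: [-2.6, 0.2, 4.8]
finger_gap: 0.22
t: 11.42
tool_pos: [0.5373, 0.1938, 0.19]
tool_rot: [0.624, 0.782, 0.001, 0.0]
force: [-3.2, 0.5, 6.7]
finger_gap: 0.22
```

```bash

python3 -m jog '[{"dx":0,"dy":-0.5,"dz":0.3,"turn":0,"grip":0.1},{"dx":0,"dy":-0.5,"dz":0.5,"turn":0,"grip":0.1}]'
python3 -m jog '[{"dx":0,"dy":-0.2,"dz":0.3,"turn":0,"grip":0.1},{"dx":0,"dy":-0.2,"dz":0.5,"turn":0,"grip":0.1}]'
python3 -m jog '[{"dx":0,"dy":0,"dz":0.3,"turn":0,"grip":0.1},{"dx":0,"dy":0,"dz":0.5,"turn":0,"grip":0.1}]'
```

```text
t: 11.58
tool_pos: [0.5372, 0.1937, 0.1898]
tool_rot: [0.624, 0.782, 0.002, 0.001]
force: [-2.9, -0.3, 7.1]
finger_gap: 0.22
t: 11.75
tool_pos: [0.5372, 0.1937, 0.1893]
tool_rot: [0.624, 0.782, 0.002, 0.001]
force: [-2.0, 0.5, 7.2]
finger_gap: 0.221
t: 11.92
tool_pos: [0.5372, 0.1937, 0.1889]
tool_rot: [0.624, 0.782, 0.002, 0.001]
force: [-2.2, 0.3, 7.6]
finger_gap: 0.221
```

```bash

python3 -m jog '[{"dx":0,"dy":0,"dz":0.5,"turn":0,"grip":0.1},{"dx":0,"dy":0,"dz":1,"turn":0,"grip":0.1},{"dx":0,"dy":0,"dz":1.5,"turn":0,"grip":0.1},{"dx":0,"dy":0,"dz":2,"turn":0,"grip":0.1},{"dx":0,"dy":0,"dz":2.5,"turn":0,"grip":0.1},{"dx":0,"dy":0,"dz":3,"turn":0,"grip":0.1},{"dx":0,"dy":0,"dz":3.5,"turn":0,"grip":0.1},{"dx":0,"dy":0,"dz":4,"turn":0,"grip":0.1},{"dx":0,"dy":0,"dz":4.5,"turn":0,"grip":0.1},{"dx":0,"dy":0,"dz":5,"turn":0,"grip":0.1}]'
```

```text
t: 12.75
tool_pos: [0.5372, 0.1937, 0.1839]
tool_rot: [0.624, 0.782, 0.002, 0.001]
force: [-3.5, 0.2, 7.5]
finger_gap: 0.222
```

```bash

python3 -m jog '[{"dx":0,"dy":-0.3,"dz":0.5,"turn":0,"grip":0.1},{"dx":0,"dy":-0.5,"dz":1,"turn":0,"grip":0.1},{"dx":0,"dy":-0.5,"dz":1.5,"turn":0,"grip":0.1},{"dx":0,"dy":-0.5,"dz":2,"turn":0,"grip":0.1},{"dx":0,"dy":-0.5,"dz":2.5,"turn":0,"grip":0.1},{"dx":0,"dy":-0.5,"dz":3,"turn":0,"grip":0.1},{"dx":0,"dy":-0.5,"dz":3.5,"turn":0,"grip":0.1},{"dx":0,"dy":-0.5,"dz":4,"turn":0,"grip":0.1},{"dx":0,"dy":-0.5,"dz":4.5,"turn":0,"grip":0.1},{"dx":0,"dy":-0.5,"dz":5,"turn":0,"grip":0.1}]'
python3 -m jog '[{"dx":0,"dy":0,"dz":0.5,"turn":0,"grip":0.1},{"dx":0,"dy":0,"dz":1,"turn":0,"grip":0.1},{"dx":0,"dy":0,"dz":1.5,"turn":0,"grip":0.1},{"dx":0,"dy":0,"dz":2,"turn":0,"grip":0.1},{"dx":0,"dy":0,"dz":2.5,"turn":0,"grip":0.1},{"dx":0,"dy":0,"dz":3,"turn":0,"grip":0.1},{"dx":0,"dy":0,"dz":3.5,"turn":0,"grip":0.1},{"dx":0,"dy":0,"dz":4,"turn":0,"grip":0.1},{"dx":0,"dy":0,"dz":4.5,"turn":0,"grip":0.1},{"dx":0,"dy":0,"dz":5,"turn":0,"grip":0.1}]'
```

```text
t: 13.58
tool_pos: [0.5371, 0.1937, 0.1789]
tool_rot: [0.624, 0.782, 0.002, 0.001]
force: [-1.8, 1.0, 7.0]
finger_gap: 0.218
t: 14.42
tool_pos: [0.5371, 0.1937, 0.1739]
tool_rot: [0.624, 0.782, 0.002, 0.001]
force: [-2.1, -0.4, 7.0]
finger_gap: 0.223
```

```bash

python3 -m jog '[{"dx":0,"dy":0,"dz":0.5,"turn":0,"grip":0.1},{"dx":0,"dy":0,"dz":1,"turn":0,"grip":0.1},{"dx":0,"dy":0,"dz":1.5,"turn":0,"grip":0.1},{"dx":0,"dy":0,"dz":2,"turn":0,"grip":0.1},{"dx":0,"dy":0,"dz":2.5,"turn":0,"grip":0.1},{"dx":0,"dy":0,"dz":3,"turn":0,"grip":0.1},{"dx":0,"dy":0,"dz":3.5,"turn":0,"grip":0.1},{"dx":0,"dy":0,"dz":4,"turn":0,"grip":0.1}]'
python3 -m jog '[{"dx":0,"dy":0,"dz":0.5,"turn":0,"grip":0.1},{"dx":0,"dy":0,"dz":1,"turn":0,"grip":0.1},{"dx":0,"dy":0,"dz":1.5,"turn":0,"grip":0.1}]'
python3 -m jog '[{"dx":0,"dy":0,"dz":0.5,"turn":0,"grip":0.1},{"dx":0,"dy":0,"dz":1,"turn":0,"grip":0.1}]'
```

```text
t: 15.08
tool_pos: [0.5371, 0.1937, 0.1699]
tool_rot: [0.624, 0.782, 0.002, 0.001]
force: [-0.6, 0.1, 7.1]
finger_gap: 0.221
t: 15.33
tool_pos: [0.5371, 0.1937, 0.1684]
tool_rot: [0.624, 0.782, 0.002, 0.001]
force: [-1.1, 0.7, 7.3]
finger_gap: 0.215
t: 15.5
tool_pos: [0.5371, 0.1937, 0.1674]
tool_rot: [0.624, 0.782, 0.002, 0.001]
force: [-1.8, 0.0, 7.0]
finger_gap: 0.222
```

```bash

python3 -m jog '[{"dx":0,"dy":0,"dz":0.5,"turn":0,"grip":0.1},{"dx":0,"dy":0,"dz":1,"turn":0,"grip":0.1}]'
python3 -m jog '[{"dx":0,"dy":0,"dz":0.4,"turn":0,"grip":0.1},{"dx":0,"dy":0,"dz":0.8,"turn":0,"grip":0.1}]'
python3 -m jog '[{"dx":0,"dy":0,"dz":0.4,"turn":0,"grip":0.1},{"dx":0,"dy":0,"dz":0.5,"turn":0,"grip":0.1}]'
```

```text
t: 15.67
tool_pos: [0.5371, 0.1937, 0.1664]
tool_rot: [0.624, 0.782, 0.002, 0.001]
force: [-2.0, 0.5, 7.3]
finger_gap: 0.217
t: 15.83
tool_pos: [0.5371, 0.1937, 0.1656]
tool_rot: [0.624, 0.782, 0.002, 0.001]
force: [-1.6, 0.7, 7.7]
finger_gap: 0.216
t: 16.0
tool_pos: [0.5371, 0.1937, 0.165]
tool_rot: [0.624, 0.782, 0.002, 0.001]
force: [-1.1, 0.6, 6.1]
finger_gap: 0.22
```

```bash

python3 -m jog '[{"dx":0,"dy":0,"dz":0.5,"turn":0,"grip":0.1},{"dx":0,"dy":0,"dz":0.5,"turn":0,"grip":0.1}]'
python3 -m jog '[{"dx":0,"dy":0,"dz":0.5,"turn":0,"grip":0.1},{"dx":0,"dy":0,"dz":0.5,"turn":0,"grip":0.1}]'
python3 -m jog '[{"dx":0,"dy":0,"dz":0.5,"turn":0,"grip":0.1},{"dx":0,"dy":0,"dz":0.5,"turn":0,"grip":0.1}]'
```

```text
t: 16.17
tool_pos: [0.5371, 0.1937, 0.1645]
tool_rot: [0.624, 0.782, 0.002, 0.001]
force: [-2.2, 0.7, 6.7]
finger_gap: 0.219
t: 16.33
tool_pos: [0.5371, 0.1937, 0.1644]
tool_rot: [0.624, 0.782, 0.002, 0.001]
force: [-2.2, 0.6, 8.9]
finger_gap: 0.225
t: 16.5
tool_pos: [0.5371, 0.1937, 0.1643]
tool_rot: [0.624, 0.782, 0.002, 0.001]
force: [-2.0, -0.5, 10.0]
finger_gap: 0.218
```

The stop is where it should be: about 25.7 mm of travel, and TCP z has stopped changing while the force rises. A few more half-millimetre steps will confirm it.

```bash

python3 -m jog '[{"dx":0,"dy":0,"dz":0.5,"turn":0,"grip":0.1},{"dx":0,"dy":0,"dz":0.5,"turn":0,"grip":0.1}]'
python3 -m jog '[{"dx":0,"dy":0,"dz":0.5,"turn":0,"grip":0.1},{"dx":0,"dy":0,"dz":0.5,"turn":0,"grip":0.1},{"dx":0,"dy":0,"dz":0.5,"turn":0,"grip":0.1}]'
python3 -m jog '[{"dx":0,"dy":0,"dz":0.4,"turn":0,"grip":0.1},{"dx":0,"dy":0,"dz":0.4,"turn":0,"grip":0.1},{"dx":0,"dy":0,"dz":0.4,"turn":0,"grip":0.1}]'
```

```text
t: 16.67
tool_pos: [0.5372, 0.1937, 0.1643]
tool_rot: [0.624, 0.782, 0.002, 0.001]
force: [-4.0, 0.1, 13.0]
finger_gap: 0.22
t: 16.92
tool_pos: [0.5372, 0.1938, 0.1642]
tool_rot: [0.624, 0.782, 0.002, 0.001]
force: [-4.6, -0.6, 14.9]
finger_gap: 0.218
t: 17.17
tool_pos: [0.5373, 0.1938, 0.1642]
tool_rot: [0.624, 0.782, 0.002, 0.001]
force: [-4.0, -1.3, 17.4]
finger_gap: 0.22
```

Hard stop confirmed. Withdrawing straight up.

```bash

python3 -m jog '[{"dx":0,"dy":0,"dz":-2,"turn":0,"grip":0.1},{"dx":0,"dy":0.3,"dz":-5,"turn":0,"grip":0.1},{"dx":0,"dy":0.8,"dz":-10,"turn":0,"grip":0.1},{"dx":0,"dy":0.8,"dz":-16,"turn":0,"grip":0.1},{"dx":0,"dy":0.8,"dz":-22,"turn":0,"grip":0.1},{"dx":0,"dy":0.8,"dz":-30,"turn":0,"grip":0.1},{"dx":0,"dy":0.8,"dz":-38,"turn":0,"grip":0.1},{"dx":0,"dy":0.8,"dz":-48,"turn":0,"grip":0.1},{"dx":0,"dy":0.8,"dz":-60,"turn":0,"grip":0.1},{"dx":0,"dy":0.8,"dz":-72,"turn":0,"grip":0.1},{"dx":0,"dy":0.8,"dz":-79,"turn":0,"grip":0.1},{"dx":0,"dy":0.8,"dz":-79,"turn":0,"grip":0.1}]'
python3 - <<'E'
from h import *
s,d,a=delta([.5318,-.2377,.2390])
print(s["tool_pos"],a,d.round(1),s["force"],s["torque"],s["finger_gap"])
c=cam("scene")
b=c[0]["image"][100:220,280:400,::-1]
cv2.imwrite("pics/c10.png",cv2.resize(b,(600,600),interpolation=cv2.INTER_CUBIC))
p=proj(*c,s["tool_pos"]+np.array([[0,0,-.0846]]));print(p,(p-[100,280])*5)
E
```

```text
t: 18.17
tool_pos: [0.5374, 0.1938, 0.242]
tool_rot: [0.624, 0.782, 0.002, 0.001]
force: [0.3, 0.5, -1.0]
finger_gap: 0.221
[0.53740615 0.19380777 0.24197679] 12.837074321575225 [-419.5 -101.3    2.1] [ 0.30817532  0.48486354 -0.97749426] [ 0.01792429 -0.01511867 -0.00998755] 0.2209785388735477
[[146.31051242 344.1645827 ]] [[231.55256212 320.8229135 ]]
```

View pics/c10.png

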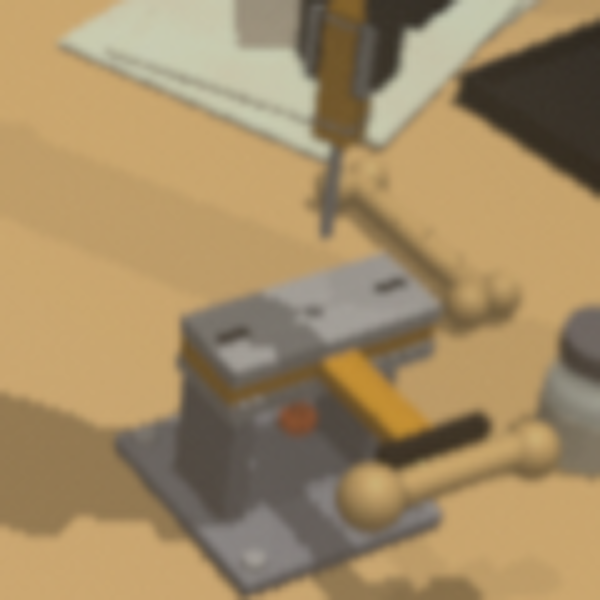

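The copper pin head now hangs visibly below the carriage (crop (298, 420)). The punch still sits in the fingers as before: tip at (326, 235), against a predicted (321, 232). Back to the rack.

```bash
python3 -m jog '[{"dx":-15,"dy":-4,"dz":0,"turn":0,"grip":0.1},{"dx":-45,"dy":-11,"dz":0,"turn":0,"grip":0.1},{"dx":-84,"dy":-20,"dz":0,"turn":0,"grip":0.1},{"dx":-124,"dy":-30,"dz":0,"turn":0,"grip":0.1},{"dx":-164,"dy":-40,"dz":0,"turn":0,"grip":0.1},{"dx":-204,"dy":-49,"dz":0,"turn":0,"grip":0.1},{"dx":-244,"dy":-59,"dz":0,"turn":0,"grip":0.1},{"dx":-284,"dy":-69,"dz":0,"turn":0,"grip":0.1},{"dx":-324,"dy":-78,"dz":0,"turn":0,"grip":0.1},{"dx":-362,"dy":-87,"dz":0,"turn":0,"grip":0.1},{"dx":-395,"dy":-95,"dz":0,"turn":0,"grip":0.1},{"dx":-412,"dy":-99,"dz":0,"turn":0,"grip":0.1}]'
python3 -m jog '[{"dx":-6,"dy":-2,"dz":20,"turn":0,"grip":0.1},{"dx":-6,"dy":-2,"dz":40,"turn":0,"grip":0.1},{"dx":-6,"dy":-2,"dz":60,"turn":0,"grip":0.1},{"dx":-6,"dy":-2,"dz":70,"turn":0,"grip":0.1},{"dx":-6,"dy":-2,"dz":75,"turn":0,"grip":0.1},{"dx":-6,"dy":-2,"dz":75,"turn":0,"grip":0.1},{"dx":-6,"dy":-2,"dz":75,"turn":0,"grip":0.1}]'
python3 - <<'E'
from h import *
np.set_printoptions(precision=4,suppress=True)
s,d,a=delta([.5318,-.2377,.0896])
print(s["tool_pos"],a,d.round(1),s["force"],s["torque"],s["finger_gap"])
c=cam("scene")
b=c[0]["image"][200:290,150:240,::-1]
cv2.imwrite("pics/c11.png",cv2.resize(b,(600,600),interpolation=cv2.INTER_CUBIC))
p=proj(*c,np.vstack([s["tool_pos"]+np.array([[0,0,-.0846]]),[.5318,-.2377,.06]]));print(p,(p-[200,150])*600/90)
E
```

```text
t: 19.22
tool_pos: [0.5283, -0.237, 0.2389]
tool_rot: [0.626, 0.779, -0.002, 0.0]
force: [-0.8, 0.6, -1.1]
finger_gap: 0.221
t: 19.8
tool_pos: [0.5308, -0.2368, 0.1649]
tool_rot: [0.624, 0.782, 0.0, 0.0]
force: [-0.5, 0.8, -0.8]
finger_gap: 0.217
[ 0.5308 -0.2368  0.1649] 12.841592037956774 [-1.1  0.8 75.3] [-0.5258  0.7506 -0.8364] [-0.0301  0.0111  0.0248] 0.21666703222885658
[[249.5762 188.0539]
 [256.6584 189.0239]] [[330.5078 253.6928]
 [377.7224 260.1593]]
```

View pics/c11.png

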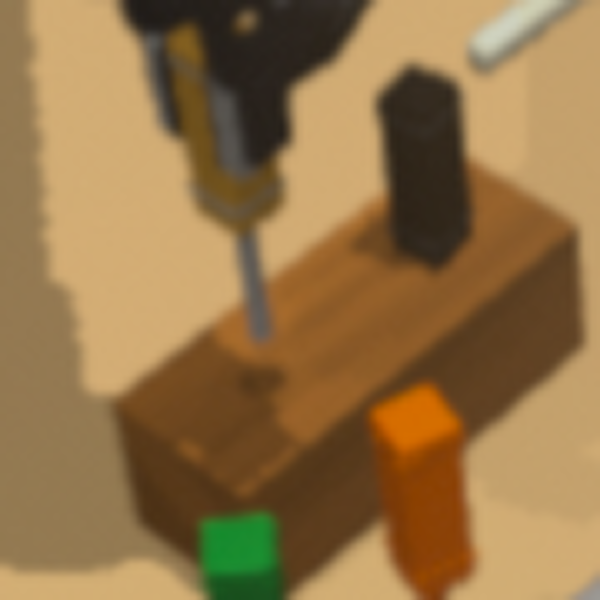

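The tip is above the empty hole: it is at crop (260, 335) and will project to about (266, 382) when lowered, with the hole at (265, 380). Lowering.

```bash
python3 -m jog '[{"dx":-0.5,"dy":0.5,"dz":6,"turn":0,"grip":0.1},{"dx":-0.5,"dy":0.5,"dz":12,"turn":0,"grip":0.1},{"dx":-0.5,"dy":0.5,"dz":17,"turn":0,"grip":0.1},{"dx":-0.5,"dy":0.5,"dz":20,"turn":0,"grip":0.1},{"dx":-0.5,"dy":0.5,"dz":22,"turn":0,"grip":0.1},{"dx":-0.5,"dy":0.5,"dz":24,"turn":0,"grip":0.1}]'
python3 -m jog '[{"dx":0,"dy":0,"dz":2,"turn":0,"grip":0.1},{"dx":0,"dy":0,"dz":4,"turn":0,"grip":0.1},{"dx":0,"dy":0,"dz":6,"turn":0,"grip":0.1}]'
```

```text
t: 20.35
tool_pos: [0.5311, -0.237, 0.14]
tool_rot: [0.624, 0.782, -0.0, -0.0]
force: [-0.0, 0.2, -1.3]
finger_gap: 0.22
t: 20.6
tool_pos: [0.5313, -0.237, 0.1342]
tool_rot: [0.624, 0.782, 0.0, 0.0]
force: [-0.6, 0.8, -1.2]
finger_gap: 0.215
```

```bash
python3 -m jog '[{"dx":0,"dy":0,"dz":4,"turn":0,"grip":0.1},{"dx":0,"dy":0,"dz":10,"turn":0,"grip":0.1},{"dx":0,"dy":0,"dz":16,"turn":0,"grip":0.1},{"dx":0,"dy":0,"dz":22,"turn":0,"grip":0.1},{"dx":0,"dy":0,"dz":28,"turn":0,"grip":0.1},{"dx":0,"dy":0,"dz":34,"turn":0,"grip":0.1},{"dx":0,"dy":0,"dz":38,"turn":0,"grip":0.1},{"dx":0,"dy":0,"dz":41,"turn":0,"grip":0.1},{"dx":0,"dy":0,"dz":41,"turn":0,"grip":0.1},{"dx":0,"dy":0,"dz":41,"turn":0,"grip":0.1}]'
python3 -m jog '[{"dx":0,"dy":0,"dz":1,"turn":0,"grip":0.1},{"dx":0,"dy":0,"dz":2,"turn":0,"grip":0.1},{"dx":0,"dy":0,"dz":2,"turn":0,"grip":0.1}]'
python3 -m jog '[{"dx":0,"dy":0,"dz":1,"turn":0,"grip":0.1},{"dx":0,"dy":0,"dz":1,"turn":0,"grip":0.1},{"dx":0,"dy":0,"dz":1,"turn":0,"grip":0.1}]'
```

```text
t: 21.43
tool_pos: [0.5312, -0.237, 0.0932]
tool_rot: [0.624, 0.782, -0.0, -0.0]
force: [-0.5, 0.3, -2.5]
finger_gap: 0.219
t: 21.68
tool_pos: [0.5313, -0.2369, 0.0914]
tool_rot: [0.624, 0.782, 0.0, 0.0]
force: [0.3, -0.1, -2.1]
finger_gap: 0.217
t: 21.93
tool_pos: [0.5312, -0.2369, 0.0903]
tool_rot: [0.624, 0.782, 0.0, -0.0]
force: [-0.4, 0.2, -1.7]
finger_gap: 0.218
```

```bash
python3 -m jog '[{"dx":0,"dy":0,"dz":0.5,"turn":0,"grip":0.1},{"dx":0,"dy":0,"dz":0.5,"turn":0,"grip":0.1},{"dx":0,"dy":0,"dz":0.5,"turn":0,"grip":0.1}]'
python3 -m jog '[{"dx":0,"dy":0,"dz":0.5,"turn":0,"grip":0.1},{"dx":0,"dy":0,"dz":0.5,"turn":0,"grip":0.1},{"dx":0,"dy":0,"dz":0.5,"turn":0,"grip":0.1}]'
```

```text
t: 22.18
tool_pos: [0.5312, -0.237, 0.0898]
tool_rot: [0.624, 0.782, 0.0, -0.0]
force: [-0.3, -0.2, -1.8]
finger_gap: 0.223
t: 22.43
tool_pos: [0.5312, -0.237, 0.0897]
tool_rot: [0.624, 0.782, 0.0, 0.0]
force: [-2.4, 1.2, 2.0]
finger_gap: 0.222
```

The shoulder rests on the rack (force reversed at TCP z 0.0897, the grasp height). Releasing.

```bash
python3 -m jog '[{"dx":0,"dy":0,"dz":0,"turn":0,"grip":0.3},{"dx":0,"dy":0,"dz":0,"turn":0,"grip":0.4},{"dx":0,"dy":0,"dz":0,"turn":0,"grip":0.5},{"dx":0,"dy":0,"dz":0,"turn":0,"grip":0.55},{"dx":0,"dy":0,"dz":0,"turn":0,"grip":0.55},{"dx":0,"dy":0,"dz":0,"turn":0,"grip":0.55}]' 20
python3 - <<'E'
from h import *
c=cam("scene")
b=c[0]["image"][200:290,150:240,::-1]
cv2.imwrite("pics/c12.png",cv2.resize(b,(600,600),interpolation=cv2.INTER_CUBIC))
E
```

```text
t: 22.93
tool_pos: [0.5312, -0.237, 0.0893]
tool_rot: [0.624, 0.782, 0.0, 0.0]
force: [0.0, 0.4, 0.5]
finger_gap: 0.548
```

View pics/c12.png

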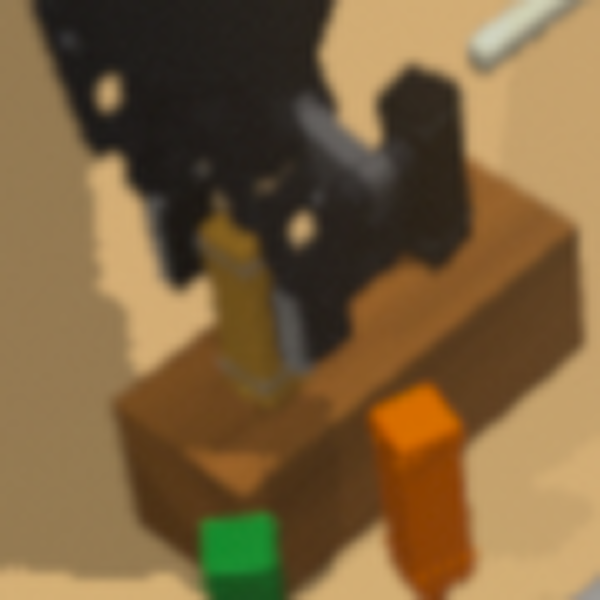

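The punch stands upright in its hole (body at crop (240, 310)) and both fingers are clear. Straight up, then a last look.

```bash
python3 -m jog '[{"dx":0,"dy":0,"dz":-8,"turn":0,"grip":0.55},{"dx":0,"dy":0,"dz":-20,"turn":0,"grip":0.55},{"dx":0,"dy":0,"dz":-40,"turn":0,"grip":0.55},{"dx":0,"dy":0,"dz":-65,"turn":0,"grip":0.55},{"dx":0,"dy":0,"dz":-95,"turn":0,"grip":0.55},{"dx":0,"dy":0,"dz":-125,"turn":0,"grip":0.55},{"dx":0,"dy":0,"dz":-150,"turn":0,"grip":0.55},{"dx":0,"dy":0,"dz":-160,"turn":0,"grip":0.55},{"dx":0,"dy":0,"dz":-160,"turn":0,"grip":0.55}]'
python3 -m jog '[{"dx":25,"dy":5,"dz":0,"turn":0,"grip":0.55},{"dx":60,"dy":15,"dz":0,"turn":0,"grip":0.55},{"dx":100,"dy":24,"dz":0,"turn":0,"grip":0.55},{"dx":140,"dy":34,"dz":0,"turn":0,"grip":0.55},{"dx":170,"dy":40,"dz":0,"turn":0,"grip":0.55},{"dx":180,"dy":42,"dz":0,"turn":0,"grip":0.55},{"dx":180,"dy":42,"dz":0,"turn":0,"grip":0.55}]'
python3 - <<'E'
from h import *
for n in("scene","top"):
    c=cam(n); cv2.imwrite(f"pics/{n}9.png",c[0]["image"][:,:,::-1])
E
```

```text
t: 23.73
tool_pos: [0.5327, -0.238, 0.2532]
tool_rot: [0.624, 0.782, 0.001, 0.003]
force: [-0.2, -0.1, 0.1]
finger_gap: 0.552
t: 24.32
tool_pos: [0.5315, -0.048, 0.2478]
tool_rot: [0.621, 0.784, -0.0, -0.001]
force: [1.2, -0.1, 0.8]
finger_gap: 0.554
```

View pics/scene9.png

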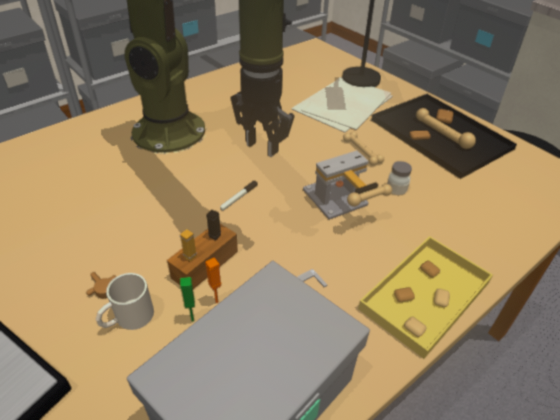

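View pics/top9.png

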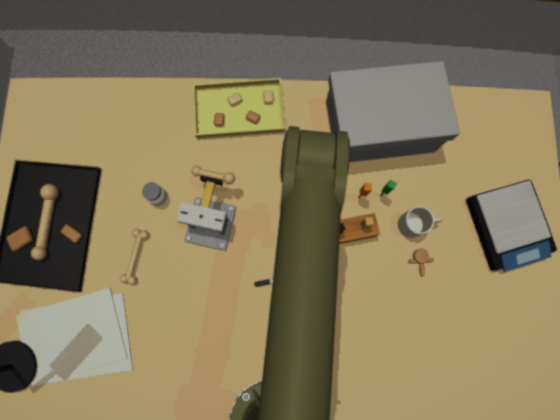

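The punch stands in its hole again (scene (243, 188), top (222, 369)). Everything visible is where it was; the arm hides the caliper in the top view. The arm is clear and the fingers are empty.

```bash
python3 -m jog '[{"dx":0,"dy":0,"dz":0,"turn":0,"grip":0.55},{"dx":0,"dy":0,"dz":0,"turn":0,"grip":0.55}]'; python3 -c "
from cell import *
print(job_done())"
```

```text
t: 24.58
tool_pos: [0.5319, -0.0546, 0.2491]
tool_rot: [0.625, 0.781, -0.0, 0.0]
force: [0.5, 0.7, -0.6]
finger_gap: 0.547
the job is handed in; nothing more can be done
None
```

The pin is driven fully out against its stop and the brass-bodied punch is back in its own rack hole. I handed the job in at about 24.6 s.

- **Pin:** it moved at about 9 N and stopped after about 25.7 mm of travel. I then pushed on in small steps, and the punch did not advance while the force rose. The last picture of the stand shows the copper head hanging below the carriage.
- **Force:** the highest reading was 17.4 N, or about 19.5 N once the punch's weight is added, under the 30 N limit. I only read the force at the end of each move, so I have no readings in between. Sideways force in the bore stayed below 5 N.
- **Punch:** the shoulder touched the rack at the same height at which I had gripped it. The final pictures show it upright in its hole, with the gripper open and clear.
- **Other things:** nothing looked disturbed in the final pictures. The arm hid the caliper in the last top view, and only one end of it shows in the other camera, so I checked that one less fully.
- **Disagreement:** the two cameras differed by about 2 to 5 mm in x. I placed the punch over the bore from the side camera's view of the tip and the bore, and it went in on the first try.

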